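# Load the reagent cartridge into the dispenser's sprung bayonet and hold it home

### The arm

A 6-joint arm with a two-finger parallel gripper is mounted at the origin on the work surface. World frame = base frame: x ahead of the robot, y to its left, z up, the work surface at z = 0. Lengths are in m, angles in rad, forces in N, time in s.
With the tool pointing down it reaches from about 0.325 to 0.775 m from the base axis. Payload 9.3 kg.
Tool frame: the origin (TCP) lies midway between the tips of the shut fingers; the grasp point (between the pads) lies 19 mm behind it; z points along the fingers, y is the line along which they close (so a half turn about z gives the same grasp; the last joint's range is limited). The gripper opens to 85 mm and grips with 20 to 120 N. Pads are 22 mm wide; open, the fingers measure 114 mm over their backs; the gripper's body (76 mm by 85 mm) begins 54 mm behind the grasp point. The pads swing forward as they close: fully open they stand 13 mm farther back than shut.
Start: joints at [-1.29, 0.259, 0.021, 1.334, 0, 1.418], TCP at [0.231, -0.499, 0.231] pointing down, gripper open.
Joint ranges: [-3.04, 3.04], [-0.91, 1.82], [-1.04, 1.36], [-1.92, 1.95], [-1.52, 1.45], [-3.14, 3.14]. Speed limits (rad/s): [2.22, 2.22, 2.79, 3.14, 3.14, 3.14].

### API

Orientations are given as a unit quaternion [x, y, z, w].
In Python, from plant import ctrl, cams gives the robot as it stands. The module is installed in compiled form; this text tells all that it offers.
- The arm moves only by the shell command python3 -m crank 'ROWS' [OPENING]. ROWS is JSON, a list of rows, each an object with "linear": the shift along the tool's x, y, z in m, a list of three; "yaw": the turn about the tool's z in degrees. In form: [{"linear": [dx, dy, dz], "yaw": yaw}, ...]. A call has 1 to 12 rows; each row shifts and turns the commanded pose from where the row before left it, along the tool's axes as they then stand; what a row does not reach is not made up. A row lasts 1/12 s, in which the tool goes at most 41.7 mm and 7.16 degrees, less where a joint would pass 70% of its speed; a pose out of reach is approached as far as the arm can. A call is refused whole if a number of a shift passes 0.0417 or a number of a turn 7.16, either way. A call with a gripper value outside its range is refused whole. OPENING is the finger opening in m, from 0 to 0.0854, set as the call begins (- or left out, the last holds). The fingers move at their own pace and stop on an object; the grip force is fixed at half the most. Time passes only in rows, so rows that do not move let the fingers close. It gives the time, the measured TCP pose, the force, the opening and the grip force at its end, in the units of the state.
- ctrl.read_state(): the state, without advancing time (a new reading comes with each control period).
- cams.capture(name): name is "scene" or "top" or "wrist"; returns a dict with "image" (480x640x3 uint8, red, green, blue), "fx", "fy", "cx", "cy" (pixels), "k1" (the pictures are not rectified: a ray, as slopes to the right and down, at radius r is drawn at 1 + k1 r^2 times it, then the intrinsics apply), "T" (4x4, takes a point from camera to world coordinates). Camera axes: x right, y down, z forward; pixel columns grow to the right and rows downward; lengths in m; the calibration is good to about 2 mm. A picture is of the moment at which its call begins. There is no depth.
- ctrl.job_done(): hands the job in; it is judged then, once.
The state is a dict: "t": time; "qpos": joint angles; "joint_vel": joint speeds; "tau": joint torques, N m; "position": TCP position; "eef_rot": TCP orientation; "force": force on the tool from outside, world axes, zero at the start; "wrist_torque": the same for the moment, N m; "finger_gap": finger opening in m; "finger_force": force on a finger pad.
Only numpy, scipy, OpenCV 4.12 (cv2) and the standard library are available. Lean on these libraries where they do the work, as an engineer would, in place of code of your own. Each camera call takes 0.05 s, during which the arm holds its last target. There are 200 camera calls.

### The job

Load the dispenser: pick up the tall cartridge with the two lugs at its foot, set it into the dispenser's collar with the lugs in the notches, push it down against the spring and turn it clockwise (seen from above) a quarter turn to the stop. Finish while still gripping it, holding it turned and pressed fully down, as the spring lifts it as soon as you let go. Leave everything else on the bench where it is.

Things in the scene. Friction and masses are not known exactly. Their poses are not given: they have to be found in the camera images.
- cartridge: the tall white cartridge, 118 mm tall, 0.15 to 0.3 kg, standing upright. Origin: centre of its underside, z up. Foot 34 mm diameter to z 22 mm, with two grey lugs along x and -x (52 mm tip to tip, 8 mm wide in y, z 0 to 6 mm); body 48 mm diameter, z 22 to 80 mm (its lower face is the shoulder); wing handle above. Half a turn about z makes no difference
- wing (a point): middle of the cartridge's grey flat wing handle, 99 mm above its underside. The wing reaches from 80 to 118 mm, is 44 mm long in x (in line with the lugs) and 14 mm thick in y: grip it across y, from above
- collar (a point): centre of the top face of the aluminium collar, 95 mm above the bench, z up. Collar and its white tube: 74 mm outside diameter. Bore 39 mm; two notches at x and -x, 13 mm wide in y, 32 mm out from the axis, let the lugs through. It is 8 mm thick; under it the lugs turn only clockwise seen from above, from along x to a fixed stop about 90 degrees on (wing along y)
- halfway (a point): same point as the collar, its axes turned 45 degrees clockwise (seen from above) from the collar's: x shows where the lugs point half way through the quarter turn
- dispenser: white dispenser that carries the collar, fixed to the bench, placed and turned anew each time. Origin: on the bench under the collar's axis. Block 50 mm tall, x -75 to 135 mm, y -75 to 75 mm; at its far end a console 88 mm tall, from x 80 mm on
- spring_plate (a joint): travel of the sprung plate in the collar, m: 0 free (its top 7 mm below the collar's top; a cartridge resting on it has its lugs in the notches and cannot turn until pushed 7 mm), 0.014 bottom stop (foot 21 mm below the collar's top, shoulder 1 mm above it). Force 6 N at first, 16.5 N at the bottom. Let go, a turned cartridge rises 7 mm, lugs under the collar
- plain_cartridge: the smaller sibling cartridge, same materials, without lugs: 38 mm diameter, 74 mm tall, grey wing on top; stands upright. Leave it alone. Origin: centre of its underside
- jar: squat white jar with a grey round cap, 52 mm diameter, 70 mm tall; leave it alone. Origin: centre of its underside
- tip_rack: low box of pipette tips, 85 x 125 mm, 62 mm tall; leave it alone. Origin: centre of its underside
- tube_rack: dark rack with small tubes, 100 x 70 mm, 50 mm tall; leave it alone. Origin: centre of its underside
- pipette: hand pipette lying on the bench, 257 mm long, 24 mm thick; leave it alone. Origin: on the bench under its middle, x along it towards its tip
- cap_a: loose orange screw cap, 29 mm diameter, 14 mm tall; leave it alone. Origin: centre of its underside
- cap_b: second loose orange screw cap, 29 mm diameter, 14 mm tall; leave it alone. Origin: centre of its underside
Mind the look-alikes: they are no part of the job. Leave any yellow look-alike of the cartridge alone.

How it is judged:
On the way, in this order (a step that is already met when the one before it is completed fails the run):
1. the cartridge is picked up clear of the bench (height (world z) of cartridge above 0.03 m and contact force between the fingers and cartridge above 1 N), for 0.1 s.
2. the cartridge is pushed into the collar with its lugs in the notches (horizontal distance between cartridge and collar below 0.006 m and angle between cartridge's own z axis and vertical below 0.12 rad and z of cartridge in the frame of collar below -0.011 m and value of joint spring_plate above 0.003 m and angle between the x axis of cartridge and the x axis of collar, either way round below 0.4 rad), for 0.02 s.
3. the cartridge, pushed down, is turned clockwise past half way (horizontal distance between cartridge and collar below 0.006 m and angle between cartridge's own z axis and vertical below 0.12 rad and value of joint spring_plate above 0.005 m and angle between the x axis of cartridge and the x axis of halfway, either way round below 0.35 rad), for 0.02 s.
At the end, for the whole second after the job is handed in: Gripper still on the cartridge (over 3 N); cartridge upright (7 degrees), within 6 mm of the collar axis, turned to within 17 degrees of a quarter turn, foot 17.5 mm or more below the collar top, plate down 10.5 mm or more; other things upright, within 30 mm of their start (horizontal distance between cartridge and collar below 0.006 m and angle between cartridge's own z axis and vertical below 0.12 rad and z of cartridge in the frame of collar below -0.0175 m and value of joint spring_plate above 0.0105 m and angle between the x axis of cartridge and the y axis of collar, either way round below 0.3 rad and contact force between the fingers and cartridge above 3 N and angle between each of plain_cartridge, jar, tip_rack, tube_rack, pipette, cap_a, cap_b's own z axis and vertical below 0.6 rad and distance of each of plain_cartridge, jar, tip_rack, tube_rack, pipette, cap_a, cap_b from where it was at the start of the episode below 0.03 m); the arm keeps its last pose, push and grip.
It fails at once if another thing on the bench is shoved more than 30 mm or knocked over (distance of any of plain_cartridge, jar, tip_rack, tube_rack, pipette, cap_a, cap_b from where it was at the start of the episode above 0.03 m or angle between any of plain_cartridge, jar, tip_rack, tube_rack, pipette, cap_a, cap_b's own z axis and vertical above 0.6 rad).
It also fails if it takes over 45 s, if anything falls off the work surface, if the arm or the gripper's body presses on something with over 40 N, if the wrist force passes 120 N, or if a joint passes its speed limit or range.

## Working session

There is one attempt and no reset: what is moved stays moved. The work goes in short steps, Python scripts to look and compute and a shell command to move; the robot and the scene stay as the last step left them, time stands still between calls to the robot, and variables do not carry over. Pictures are saved under pics/ and viewed, at most 10 in all, crops included, and the job is handed in when it is done.

```bash
mkdir -p pics; cat > h.py <<'E'
import numpy as np, cv2
from plant import ctrl, cams
def snap(n,fn):
    c=cams.capture(n); cv2.imwrite('pics/'+fn,c['image'][:,:,::-1]); np.save('pics/'+fn[:-4]+'.npy',c,allow_pickle=True); return c
def load(fn): return np.load('pics/'+fn+'.npy',allow_pickle=True).item()
def ray(c,u,v):
    x=np.array([(u-c['cx'])/c['fx'],(v-c['cy'])/c['fy']]); s=x.copy()
    for _ in range(20): s=x/(1+c['k1']*(s@s))
    T=np.array(c['T']); return T[:3,3],T[:3,:3]@np.array([s[0],s[1],1.])
def plane(c,u,v,z):
    o,d=ray(c,u,v); return o+d*(z-o[2])/d[2]
def proj(c,p):
    T=np.array(c['T']); q=T[:3,:3].T@(np.array(p)-T[:3,3]); s=q[:2]/q[2]; s=s*(1+c['k1']*(s@s))
    return s[0]*c['fx']+c['cx'],s[1]*c['fy']+c['cy']
E
python3 - <<'E'
from h import *
a=snap('top','top0.png');b=snap('scene','scene0.png')
for c in(a,b):print(np.round(c['T'],3).tolist(),c['fx'],c['k1'])
print(ctrl.read_state())
E
```

```text
[[0.007, -0.99, 0.144, 0.389], [-1.0, -0.008, -0.006, -0.089], [0.007, -0.144, -0.99, 1.194], [0.0, 0.0, 0.0, 1.0]] 620.8363973116609 -0.03439857047933344
[[-0.553, 0.467, -0.69, 1.194], [0.833, 0.299, -0.466, 0.34], [-0.011, -0.833, -0.554, 0.584], [0.0, 0.0, 0.0, 1.0]] 540.4588846674759 0.04714614192216908
{'t': 0.1, 'qpos': array([-1.28961072e+00,  2.59109358e-01,  2.08581981e-02,  1.33369574e+00,
        3.36254006e-05,  1.41818843e+00]), 'joint_vel': array([-5.41751825e-05, -7.77262725e-04,  1.91920084e-03, -9.61270261e-04,
       -3.02204993e-04, -5.14596681e-04]), 'tau': array([ 6.04465269e-03, -5.56687796e+01,  3.45076454e+01,  1.14922991e-02,
       -1.12425435e-04, -1.29173523e-05]), 'position': array([ 0.23110688, -0.49882265,  0.23074913]), 'eef_rot': array([ 9.76569810e-01,  2.15200081e-01, -2.01811051e-05, -5.75178708e-04]), 'force': array([-0.21660855, -0.4904276 , -0.29871734]), 'wrist_torque': array([ 0.00351656, -0.02697577, -0.0207476 ]), 'finger_force': 0.0, 'finger_gap': 0.08564239589721834}
```

View pics/top0.png

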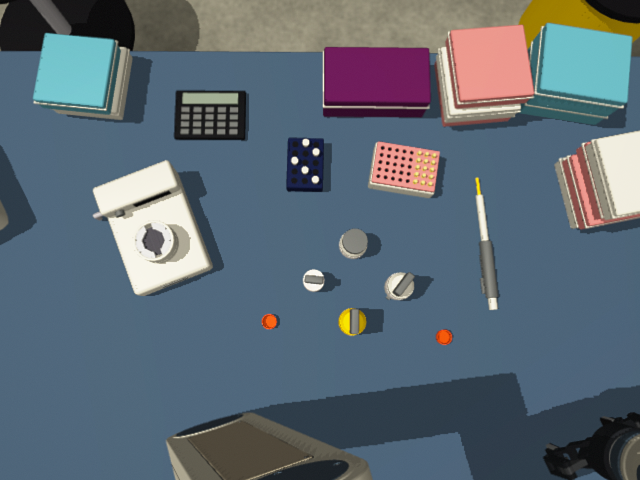

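View pics/scene0.png

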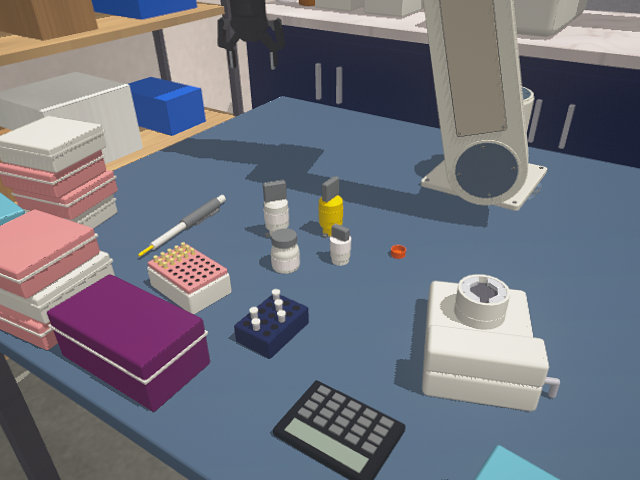

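The top view shows the white lugged cartridge at about (400,286) with its wing top at (403,284). The yellow look-alike is at (352,321), the plain one at (314,281), the jar at (353,243) and the dispenser collar at (155,241). The scene view agrees. Next I'll crop in close and measure.

```bash
python3 - <<'E'
from h import *
c=load('top0'); im=c['image']
A=cv2.resize(im[250:320,370:440],(400,400),interpolation=cv2.INTER_CUBIC)
B=cv2.resize(im[206:276,120:190],(400,400),interpolation=cv2.INTER_CUBIC)
cv2.imwrite('pics/crop.png',np.hstack([A,B])[:,:,::-1])
def comp(m,u,v,z,name):
    n,l,s,ce=cv2.connectedComponentsWithStats(m.astype(np.uint8))
    k=l[v,u]; ys,xs=np.where(l==k)
    P=np.array([plane(c,x,y,z)[:2] for x,y in zip(xs,ys)]); r=cv2.minAreaRect(P.astype(np.float32)*1000)
    w,V=np.linalg.eigh(np.cov(P.T)); print(name,k,len(xs),'px',ce[k],'mean',P.mean(0),'rect',r,'ang',np.degrees(np.arctan2(V[1,1],V[0,1])))
g=im.astype(int); mx=g.max(2); mn=g.min(2)
print(im[284,403],im[290,393],im[241,155],im[225,150],im[280,445])
comp((abs(g-g[284,403]).max(2)<25),403,284,.118,'wing')
comp(mx<120,155,241,.095,'bore')
E
```

```text
[131 132 125] [134 130 115] [93 87 93] [133 129 115] [ 79 104 125]
wing 440 179 px [404.93296089 284.06703911] mean [ 0.46668164 -0.26618998] rect ((463.8819885253906, -269.9225158691406), (23.066598892211914, 41.06500244140625), 52.68777084350586) ang 142.14066997938534
bore 128 393 px [152.98982188 240.46310433] mean [0.54296795 0.17982818] rect ((543.0106811523438, 180.0334930419922), (36.820945739746094, 45.401527404785156), 77.02193450927734) ang -157.52657829694206
```

View pics/crop.png

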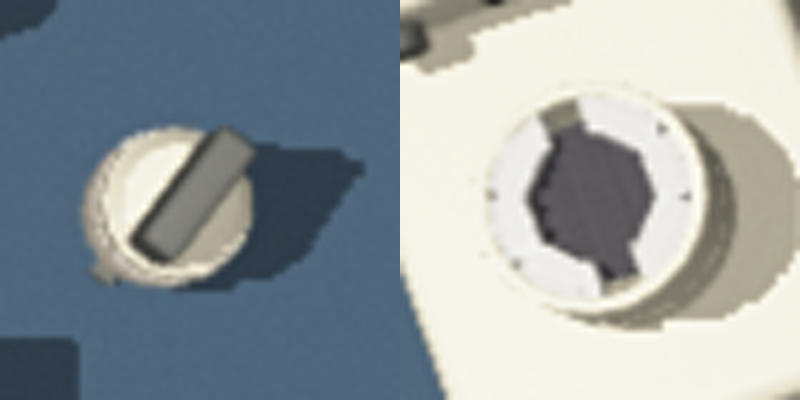

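The crop shows the wing top running from lower left (152,250) to upper right (240,138), which puts the wing at about 142°/-38° in world. The collar's notches are at (160,105) and (222,285), so the collar x axis is at about 19°. I'll go above the cartridge with a yaw of about -117°, which keeps joint 6 in range, and look again from there.

```bash
python3 -m crank '[{"linear":[0.0312,-0.0112,0],"yaw":0},{"linear":[0.0312,-0.0112,0],"yaw":0},{"linear":[0.0312,-0.0112,0],"yaw":0},{"linear":[0.0312,-0.0112,0],"yaw":0},{"linear":[0.0312,-0.0112,0],"yaw":0},{"linear":[0.0312,-0.0112,0],"yaw":0},{"linear":[0.0312,-0.0112,0],"yaw":0},{"linear":[0.0312,-0.0112,0],"yaw":0},{"linear":[0.0312,-0.0112,0],"yaw":0},{"linear":[0.0312,-0.0112,0],"yaw":0}]'
python3 -m crank '[{"linear":[0,0,0],"yaw":-7},{"linear":[0,0,0],"yaw":-7},{"linear":[0,0,0],"yaw":-7},{"linear":[0,0,0],"yaw":-7},{"linear":[0,0,0],"yaw":-7},{"linear":[0,0,0],"yaw":-7},{"linear":[0,0,0],"yaw":-7},{"linear":[0,0,0],"yaw":-7},{"linear":[0,0,0],"yaw":-7}]'
python3 -m crank '[{"linear":[0,0,0],"yaw":-7},{"linear":[0,0,0],"yaw":-7},{"linear":[0,0,0],"yaw":-7},{"linear":[0,0,0],"yaw":-7},{"linear":[0,0,0],"yaw":-7},{"linear":[0,0,0],"yaw":-7},{"linear":[0,0,0],"yaw":-7},{"linear":[0,0,0],"yaw":-5},{"linear":[0,0,0],"yaw":0}]'
python3 - <<'E'
from h import *
a=snap('wrist','w1.png');print(np.round(a['T'],3).tolist(),a['fx'],a['k1']); s=ctrl.read_state(); print(s['position'],s['qpos'],s['eef_rot'])
E
```

```text
t: 0.93
position: [0.468, -0.2648, 0.2311]
eef_rot: [0.977, 0.215, -0.0, -0.0]
force: [-0.3, -0.9, -0.9]
finger_gap: 0.0851
finger_force: 0.0
t: 1.68
position: [0.4671, -0.2662, 0.2309]
eef_rot: [0.718, 0.696, -0.0, -0.0]
force: [-0.9, 0.1, -0.6]
finger_gap: 0.0851
finger_force: 0.0
t: 2.43
position: [0.4671, -0.2662, 0.231]
eef_rot: [0.325, 0.946, 0.0, -0.0]
force: [-0.4, -0.7, 0.6]
finger_gap: 0.0851
finger_force: 0.0
[[0.614, 0.749, 0.248, 0.404], [0.789, -0.583, -0.193, -0.217], [0.0, 0.315, -0.949, 0.373], [0.0, 0.0, 0.0, 1.0]] 348.14050394105226 -0.04783827346619106
[ 0.46709912 -0.26619057  0.23096554] [-6.74114589e-01  2.37960290e-01 -7.46371495e-03  1.32606542e+00
  6.67013189e-06 -6.74064914e-03] [ 3.27528829e-01  9.44841122e-01  1.18852349e-04 -3.25545885e-04]
```

View pics/w1.png

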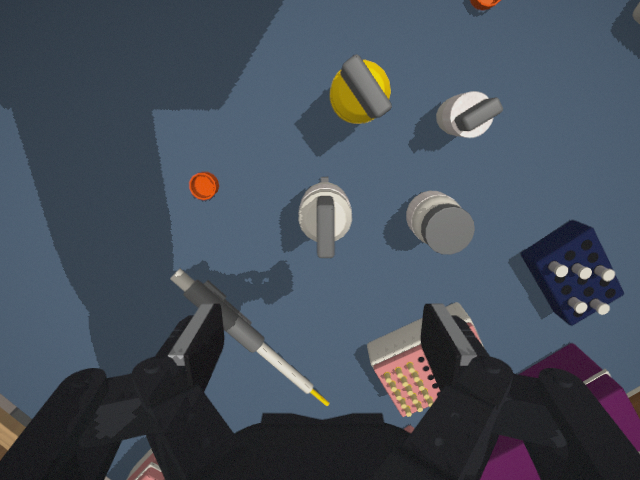

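The wrist view shows the target cartridge at about (326,213), wing top spanning (325,197) to (326,257) and one lug showing at (324,181). The jar is at (445,225) and the tip rack at (420,360). Next I'll measure the wing.

```bash
python3 - <<'E'
from h import *
c=load('w1'); im=c['image'].astype(int)
d=(abs(im-im[228,326]).max(2)<22).astype(np.uint8)
n,l,s,ce=cv2.connectedComponentsWithStats(d,connectivity=4);k=l[228,326];print(s[k],ce[k],im[228,326])
ys,xs=np.where(l==k)
P=np.array([plane(c,x,y,.118)[:2] for x,y in zip(xs,ys)],np.float32)
print(cv2.minAreaRect(P*1000),P.mean(0)); w,V=np.linalg.eigh(np.cov(P.T));a=np.degrees(np.arctan2(V[1,1],V[0,1]));print(a, 44/12**.5,w**.5*1000)
psi=np.radians(141.8);r=cv2.minAreaRect(P*1000)[0]
D=np.array(r)/1000-ctrl.read_state()['position'][:2]
print('shift tool',D@[np.cos(psi),np.sin(psi)],D@[np.sin(psi),-np.cos(psi)])
# body disc: white lower edge etc
t=load('top0');print([plane(t,*p,.118)[:2] for p in [(404.5,283.8),(412,274.2),(396.6,293.8)]])
for q in [(.463,-.268,.118)]: print(proj(c,q),proj(t,q))
E
```

```text
[303 200  32  57 920] [324.13369565 230.34891304] [119 119 116]
((463.59503173828125, -267.14715576171875), (23.747373580932617, 44.84406280517578), 52.72361755371094) [ 0.46736455 -0.26458618]
142.89493129433052 12.701705922171767 [ 4.6948938  11.54799191]
shift tool 0.0021621534444009214 -0.0029186986795272443
[array([ 0.46712879, -0.26543437]), array([ 0.48393465, -0.27878251]), array([ 0.44970358, -0.25144962])]
(np.float64(317.10842798794823), np.float64(228.86005113149093)) (np.float64(406.0095480598237), np.float64(286.18709592229783))
```

```bash
python3 - <<'E'
from h import *
c=load('w1'); im=c['image'].astype(int)
print(im[190:262:2,326].tolist()); print(im[240,310:342].tolist())
for p in [(325,198),(326,250),(326,257)]: print(plane(c,*p,.118))
E
```

```text
[[148, 144, 134], [216, 212, 196], [220, 216, 201], [76, 77, 76], [78, 77, 76], [77, 78, 76], [76, 76, 75], [85, 84, 83], [115, 115, 114], [118, 117, 117], [121, 121, 119], [122, 120, 120], [119, 120, 118], [122, 121, 120], [121, 121, 120], [121, 122, 120], [120, 120, 118], [121, 122, 120], [119, 121, 118], [119, 119, 116], [119, 119, 119], [121, 121, 119], [122, 121, 119], [120, 118, 117], [119, 118, 118], [120, 122, 117], [119, 119, 116], [117, 118, 117], [116, 118, 117], [118, 116, 114], [116, 115, 114], [120, 119, 117], [118, 118, 115], [109, 108, 107], [81, 94, 110], [85, 104, 123]]
[[83, 100, 121], [81, 100, 120], [77, 94, 110], [100, 104, 114], [121, 121, 117], [127, 124, 118], [114, 112, 105], [94, 94, 91], [100, 100, 97], [107, 107, 106], [118, 118, 117], [117, 118, 116], [119, 119, 117], [119, 118, 115], [118, 117, 116], [121, 120, 119], [120, 122, 117], [121, 120, 120], [120, 119, 117], [120, 120, 118], [121, 120, 119], [116, 115, 115], [110, 108, 107], [100, 100, 98], [117, 116, 110], [148, 145, 137], [142, 144, 143], [106, 117, 128], [85, 103, 121], [80, 99, 120], [84, 102, 121], [83, 102, 122]]
[ 0.44775088 -0.24856448  0.118     ]
[ 0.48081204 -0.2731725   0.118     ]
[ 0.48545196 -0.27675725  0.118     ]
```

```bash
python3 -m crank '[{"linear":[0,0.001,0.02],"yaw":0},{"linear":[0,0,0.025],"yaw":0},{"linear":[0,0,0.025],"yaw":0},{"linear":[0,0,0.025],"yaw":0},{"linear":[0,0,0.025],"yaw":0},{"linear":[0,0,0.016],"yaw":0},{"linear":[0,0,0.01],"yaw":0},{"linear":[0,0,0],"yaw":0}]'
python3 -m crank '[{"linear":[0,0,0],"yaw":0},{"linear":[0,0,0],"yaw":0},{"linear":[0,0,0],"yaw":0},{"linear":[0,0,0],"yaw":0},{"linear":[0,0,0],"yaw":0},{"linear":[0,0,0],"yaw":0},{"linear":[0,0,0],"yaw":0},{"linear":[0,0,0],"yaw":0}]' 0
```

```text
t: 3.15
position: [0.4669, -0.2648, 0.0833]
eef_rot: [0.328, 0.945, 0.001, -0.002]
force: [-0.7, 0.4, -0.2]
finger_gap: 0.0857
finger_force: 0.0
t: 3.82
position: [0.4682, -0.2655, 0.0858]
eef_rot: [0.327, 0.945, 0.0, 0.001]
force: [0.6, 1.6, 4.4]
finger_gap: 0.0131
finger_force: 59.1
```

```bash
python3 -m crank '[{"linear":[0,0,-0.01],"yaw":0},{"linear":[0,0,-0.025],"yaw":0},{"linear":[0,0,-0.03],"yaw":0},{"linear":[0,0,-0.03],"yaw":0},{"linear":[0,0,-0.03],"yaw":0},{"linear":[0,0,-0.02],"yaw":0},{"linear":[0,0,0],"yaw":0}]'
python3 -m crank '[{"linear":[0.0055,0.014,0],"yaw":0},{"linear":[0.0115,0.0295,0],"yaw":0},{"linear":[0.0115,0.0295,0],"yaw":0},{"linear":[0.0115,0.0295,0],"yaw":0},{"linear":[0.0115,0.0295,0],"yaw":0},{"linear":[0.0115,0.0295,0],"yaw":0},{"linear":[0.0115,0.0295,0],"yaw":0},{"linear":[0.0115,0.0295,0],"yaw":0},{"linear":[0.0115,0.0295,0],"yaw":0},{"linear":[0.0115,0.0295,0],"yaw":0},{"linear":[0.0115,0.0295,0],"yaw":0},{"linear":[0.0115,0.0295,0],"yaw":0}]'
python3 -m crank '[{"linear":[0.0115,0.0295,0],"yaw":0},{"linear":[0.0115,0.0295,0],"yaw":0},{"linear":[0.0115,0.0295,0],"yaw":0},{"linear":[0.0055,0.014,0],"yaw":0},{"linear":[0,0,0],"yaw":-6.5},{"linear":[0,0,0],"yaw":-6.5},{"linear":[0,0,0],"yaw":-6.5},{"linear":[0,0,0],"yaw":-6.5},{"linear":[0,0,0],"yaw":-6.5},{"linear":[0,0,0],"yaw":-6.5},{"linear":[0,0,0],"yaw":-6.5},{"linear":[0,0,0],"yaw":-6.5}]'
python3 -m crank '[{"linear":[0,0,0],"yaw":-5},{"linear":[0,0,0],"yaw":0},{"linear":[0,0,0],"yaw":0}]'
python3 - <<'E'
from h import *
a=snap('wrist','w2.png');print(np.round(a['T'],3).tolist()); s=ctrl.read_state(); print(s['position'],s['qpos'],s['eef_rot'],s['finger_gap'],s['force'])
E
```

```text
t: 4.4
position: [0.4687, -0.2664, 0.2349]
eef_rot: [0.327, 0.945, -0.001, 0.003]
force: [-0.2, 0.2, -2.9]
finger_gap: 0.013
finger_force: 58.8
t: 5.4
position: [0.5727, 0.0837, 0.2292]
eef_rot: [0.327, 0.945, -0.0, -0.001]
force: [1.7, -0.5, -2.9]
finger_gap: 0.0133
finger_force: 58.7
t: 6.4
position: [0.6045, 0.187, 0.2293]
eef_rot: [-0.123, 0.992, -0.0, -0.001]
force: [0.4, 0.6, -2.7]
finger_gap: 0.0128
finger_force: 59.0
t: 6.65
position: [0.6047, 0.1871, 0.2296]
eef_rot: [-0.162, 0.987, -0.0, -0.001]
force: [-0.8, 0.3, -2.6]
finger_gap: 0.013
finger_force: 59.0
[[-0.321, 0.899, 0.297, 0.529], [0.947, 0.304, 0.1, 0.16], [-0.0, 0.314, -0.949, 0.371], [0.0, 0.0, 0.0, 1.0]]
[0.60473558 0.18722638 0.22970386] [ 1.67878145e-01  4.05131004e-01  2.34473358e-01  1.40123842e+00
 -1.74520322e-04 -1.57724387e-01] [-1.62083086e-01  9.86776957e-01 -9.00506282e-05 -5.49418576e-04] 0.013034334228513283 [-0.54824925 -0.43887927 -2.8424358 ]
```

View pics/w2.png

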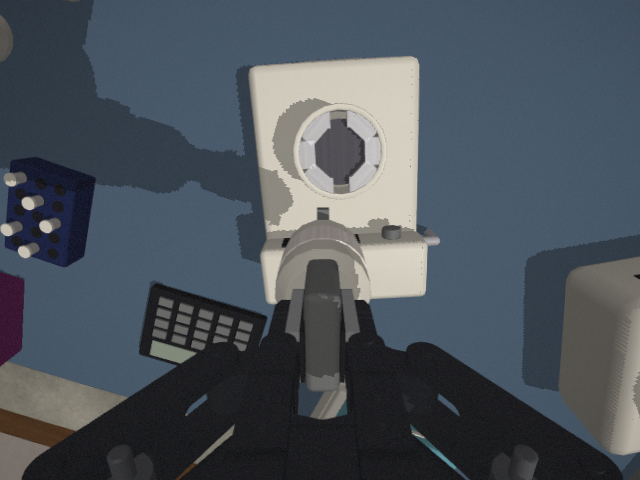

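The wrist view shows the collar at about (340,151), the notches at about (338,116) and (340,188), and the held cartridge's lug at about (322,213). I'll measure both.

```bash
python3 - <<'E'
from h import *
c=load('w2'); im=c['image']; g=im.astype(int)
print(g[151,290:394:3].tolist()); print(g[98:204:3,340].tolist())
y0,x0=95,285
m=((g.max(2)-g.min(2)<22)&(g.min(2)>150)).astype(np.uint8); m[:95]=0;m[205:]=0;m[:,:285]=0;m[:,395:]=0
ys,xs=np.where(m>0); P=np.array([plane(c,x,y,.095)[:2] for x,y in zip(xs,ys)],np.float32)
h=cv2.convexHull(P*1000); print('ring hull',cv2.fitEllipse(h),len(P),'px',xs.min(),xs.max(),ys.min(),ys.max())
d=(g.max(2)<115).astype(np.uint8); n,l,s,ce=cv2.connectedComponentsWithStats(d,connectivity=4);k=l[151,340];print(s[k],ce[k])
cv2.imwrite('pics/w2c.png',cv2.resize(im[95:235,270:410],(600,600),interpolation=cv2.INTER_CUBIC)[:,:,::-1])
E
```

```text
[[141, 138, 128], [166, 162, 151], [215, 210, 196], [172, 171, 167], [184, 182, 181], [190, 187, 188], [187, 184, 184], [187, 182, 184], [164, 162, 164], [84, 80, 87], [81, 79, 84], [85, 82, 89], [82, 81, 85], [80, 77, 82], [83, 80, 86], [81, 78, 85], [82, 80, 85], [85, 84, 89], [87, 84, 89], [81, 78, 83], [82, 78, 84], [81, 79, 85], [86, 82, 88], [82, 81, 85], [52, 52, 56], [173, 169, 171], [193, 191, 192], [196, 194, 194], [199, 197, 195], [193, 190, 190], [155, 152, 152], [209, 202, 189], [204, 199, 184], [213, 206, 191], [213, 207, 194]]
[[211, 205, 191], [209, 203, 189], [211, 206, 192], [207, 201, 187], [99, 97, 91], [141, 138, 129], [142, 138, 130], [83, 80, 87], [82, 78, 84], [84, 80, 85], [82, 79, 85], [83, 79, 86], [81, 79, 84], [82, 81, 85], [83, 81, 87], [83, 82, 86], [84, 82, 87], [80, 77, 82], [83, 80, 86], [83, 80, 86], [85, 81, 86], [85, 79, 86], [84, 79, 85], [83, 80, 86], [81, 79, 84], [83, 80, 86], [85, 81, 86], [83, 81, 86], [84, 80, 86], [141, 135, 127], [118, 117, 110], [120, 116, 109], [201, 195, 181], [207, 200, 186], [211, 204, 190], [211, 205, 190]]
ring hull ((542.71337890625, 183.73548889160156), (85.94701385498047, 273.68536376953125), 18.50471305847168) 7775 px 285 394 95 204
[ 315  118   50   67 2287] [339.68255356 151.63533013]
```

View pics/w2c.png

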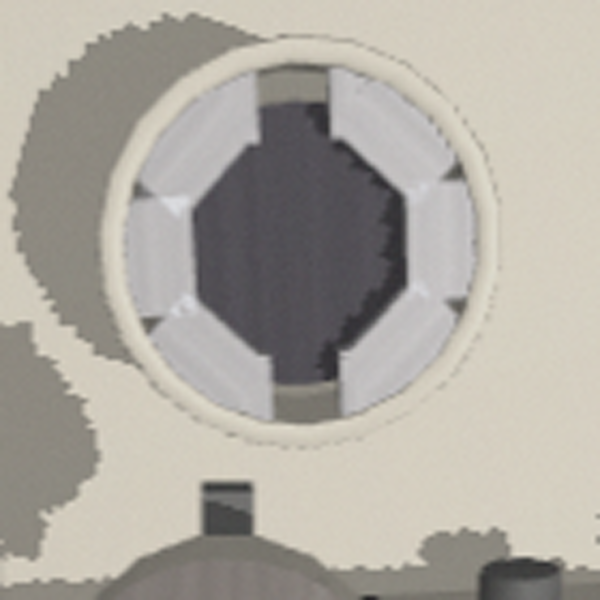

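The crop shows the upper notch centred at (294.5,66) and the lower at (306,420). The bore spans x 192 to 407, and the lug-tip top edge is centred at (227.5,491). I'll work out the positions.

```bash
cat > m.py <<'E'
from h import *
c=load('w2'); f=lambda x,y:(270+x/4.2857-.5,95+y/4.2857-.5)
W=lambda x,y,z:plane(c,*f(x,y),z)[:2]
u,l=W(294.5,66,.095),W(306,420,.095); print('notch',u,l,(u+l)/2,np.linalg.norm(u-l),np.degrees(np.arctan2(*(l-u)[::-1])))
L,R,T,B=W(126,243,.095),W(474,243,.095),W(300,64,.095),W(300,422,.095); print('ring',L,R,(L+R)/2,np.linalg.norm(L-R),(T+B)/2,np.linalg.norm(T-B))
bl,br=W(192,245,.095),W(407,245,.095);print('bore',(bl+br)/2,np.linalg.norm(bl-br))
p=np.array([.60474,.18723]); psi=2*np.arctan2(.98678,-.16208); tx=np.array([np.cos(psi),np.sin(psi)]); ty=np.array([np.sin(psi),-np.cos(psi)])
q=W(227.5,491,.2297-.0858+.006); w=W(203,491,.15)-W(252,491,.15); print('psi',np.degrees(psi),'lug rel tool',(q-p)@tx,(q-p)@ty,'w',np.linalg.norm(w))
C=np.mean([(u+l)/2,(L+R)/2,(T+B)/2,(bl+br)/2],0); print('C',C,'shift',(C-p)@tx,(C-p)@ty)
t=load('top0'); print('in top',proj(t,[*C,.095]), 'top-based',plane(t,154.3,240.6,.095)[:2])
E
python3 m.py
```

```text
notch [0.51619537 0.16880619] [0.57470137 0.19177439] [0.54544837 0.18029029] 0.06285292905022884 21.433906838988253
ring [0.55460268 0.15005906] [0.53434407 0.20969099] [0.54447338 0.17987503] 0.06297918632795457 [0.54549548 0.18022187] 0.06350223054011214
bore [0.54486645 0.17990232] 0.038909457358850257
psi 198.65525087179537 lug rel tool 0.026661180917682537 -0.000857263038349137 w 0.007458019584076213
C [0.54507092 0.18007238] shift 0.05882362323632287 0.01230496974110785
in top (np.float64(152.90070831025773), np.float64(239.2890824112508)) top-based [0.54272182 0.17746223]
```

```bash
python3 -m crank '[{"linear":[0.0083,0.0019,0],"yaw":0},{"linear":[0.02,0.004,0],"yaw":0},{"linear":[0.02,0.005,0],"yaw":0},{"linear":[0.01,0.002,0],"yaw":0},{"linear":[0,0,0],"yaw":-2.8},{"linear":[0,0,0.014],"yaw":0},{"linear":[0,0,0.014],"yaw":0},{"linear":[0,0,0.01],"yaw":0},{"linear":[0,0,0],"yaw":0},{"linear":[0,0,0],"yaw":0}]'
python3 - <<'E'
from h import *
a=snap('wrist','w3.png');b=snap('scene','s3.png'); s=ctrl.read_state(); print(s['position'],s['eef_rot'],s['force'])
cv2.imwrite('pics/w3c.png',np.hstack([cv2.resize(a['image'][140:340,220:420],(400,400),interpolation=cv2.INTER_CUBIC),cv2.resize(b['image'][210:350,410:550],(400,400),interpolation=cv2.INTER_CUBIC)])[:,:,::-1])
E
```

```text
t: 7.53
position: [0.5451, 0.1808, 0.1921]
eef_rot: [-0.187, 0.982, -0.0, -0.001]
force: [0.1, 0.5, -2.5]
finger_gap: 0.0134
finger_force: 58.9
[0.54579529 0.18094147 0.19295768] [-1.87614772e-01  9.82242608e-01 -1.70717253e-05  3.94541840e-04] [ 0.32196671 -0.18565582 -2.86809643]
```

View pics/w3c.png

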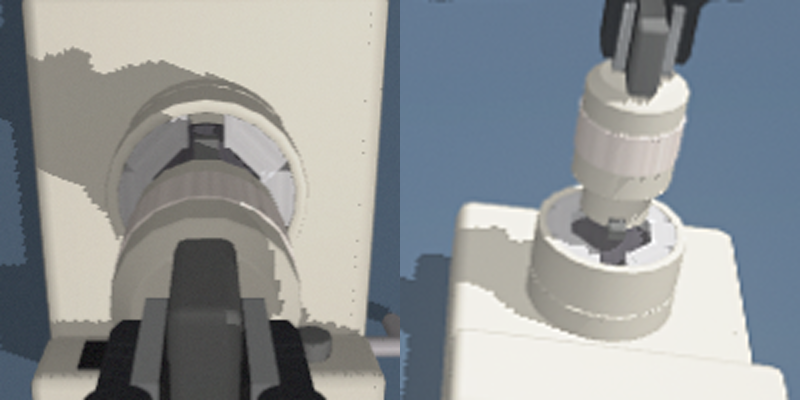

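The lug at about (206,131) is centred in the notch (190 to 224), and the scene view agrees. I'll descend gently and watch the force.

```bash
python3 -m crank '[{"linear":[0,0,0.004],"yaw":0},{"linear":[0,0,0.004],"yaw":0},{"linear":[0,0,0.004],"yaw":0},{"linear":[0,0,0.003],"yaw":0},{"linear":[0,0,0],"yaw":0},{"linear":[0,0,0],"yaw":0}]'
python3 -m crank '[{"linear":[0,0,0.002],"yaw":0},{"linear":[0,0,0.002],"yaw":0},{"linear":[0,0,0.002],"yaw":0},{"linear":[0,0,0.002],"yaw":0},{"linear":[0,0,0],"yaw":0},{"linear":[0,0,0],"yaw":0}]'
```

```text
t: 8.13
position: [0.5455, 0.1809, 0.177]
eef_rot: [-0.188, 0.982, 0.0, -0.0]
force: [-0.2, -0.4, -3.3]
finger_gap: 0.0135
finger_force: 59.0
t: 8.63
position: [0.5459, 0.181, 0.1699]
eef_rot: [-0.188, 0.982, 0.0, 0.001]
force: [-1.5, 0.5, 4.7]
finger_gap: 0.0131
finger_force: 60.4
```

```bash
python3 -m crank '[{"linear":[0,0,0.002],"yaw":0},{"linear":[0,0,0.002],"yaw":0},{"linear":[0,0,0.002],"yaw":0},{"linear":[0,0,0.002],"yaw":0},{"linear":[0,0,0.001],"yaw":0},{"linear":[0,0,0],"yaw":0},{"linear":[0,0,0],"yaw":0}]'
```

```text
t: 9.22
position: [0.546, 0.181, 0.1617]
eef_rot: [-0.188, 0.982, 0.0, 0.001]
force: [-2.0, 0.0, 11.4]
finger_gap: 0.0132
finger_force: 61.1
```

```bash
python3 -m crank '[{"linear":[0,0,0.0015],"yaw":0},{"linear":[0,0,0],"yaw":5},{"linear":[0,0,0],"yaw":5},{"linear":[0,0,0],"yaw":5},{"linear":[0,0,0],"yaw":5},{"linear":[0,0,0],"yaw":0}]'
python3 -c "
from h import *;s=ctrl.read_state();print(s['position'],s['eef_rot'],s['force'],s['wrist_torque'])"
```

```text
t: 9.72
position: [0.5468, 0.181, 0.1607]
eef_rot: [-0.012, 1.0, 0.0, 0.002]
force: [-0.0, -0.5, 12.7]
finger_gap: 0.0134
finger_force: 61.4
[0.54681357 0.18097831 0.16070573] [-1.16941487e-02  9.99929285e-01  1.48797512e-04  2.15632048e-03] [-0.01975105 -0.54187102 12.73857722] [-0.24786116  0.11465526 -0.07836792]
```

Turning freely. I'll continue.

```bash
python3 -m crank '[{"linear":[0,0,0],"yaw":5},{"linear":[0,0,0],"yaw":5},{"linear":[0,0,0],"yaw":5},{"linear":[0,0,0],"yaw":5},{"linear":[0,0,0],"yaw":5},{"linear":[0,0,0],"yaw":5},{"linear":[0,0,0],"yaw":5},{"linear":[0,0,0],"yaw":5},{"linear":[0,0,0],"yaw":5},{"linear":[0,0,0],"yaw":5},{"linear":[0,0,0],"yaw":5},{"linear":[0,0,0],"yaw":5}]'
python3 -m crank '[{"linear":[0,0,0.001],"yaw":4},{"linear":[0,0,0],"yaw":3},{"linear":[0,0,0],"yaw":0},{"linear":[0,0,0],"yaw":0},{"linear":[0,0,0],"yaw":0}]'
python3 - <<'E'
from h import *
s=ctrl.read_state();print(s['position'],s['eef_rot'],s['force'],s['wrist_torque'],s['finger_gap'])
q=s['eef_rot'];print('psi',np.degrees(2*np.arctan2(q[1],q[0])))
a=snap('wrist','w4.png');b=snap('scene','s4.png')
cv2.imwrite('pics/w4c.png',np.hstack([cv2.resize(a['image'][140:340,220:420],(400,400),interpolation=cv2.INTER_CUBIC),cv2.resize(b['image'][210:350,410:550],(400,400),interpolation=cv2.INTER_CUBIC)])[:,:,::-1])
E
```

```text
t: 10.72
position: [0.5467, 0.1808, 0.1606]
eef_rot: [0.489, 0.872, 0.001, 0.002]
force: [0.0, -0.7, 13.3]
finger_gap: 0.0129
finger_force: 61.5
t: 11.13
position: [0.5467, 0.1808, 0.1598]
eef_rot: [0.54, 0.842, 0.001, 0.002]
force: [-1.1, -1.6, 13.2]
finger_gap: 0.013
finger_force: 61.5
[0.5466587  0.18079696 0.15975728] [0.5399554  0.84169119 0.00111793 0.00169121] [-1.07425184 -1.60210536 13.24281659] [-0.40327442  0.4108416  -0.00914609] 0.012997274157554946
psi 114.63864397420087
```

View pics/w4c.png

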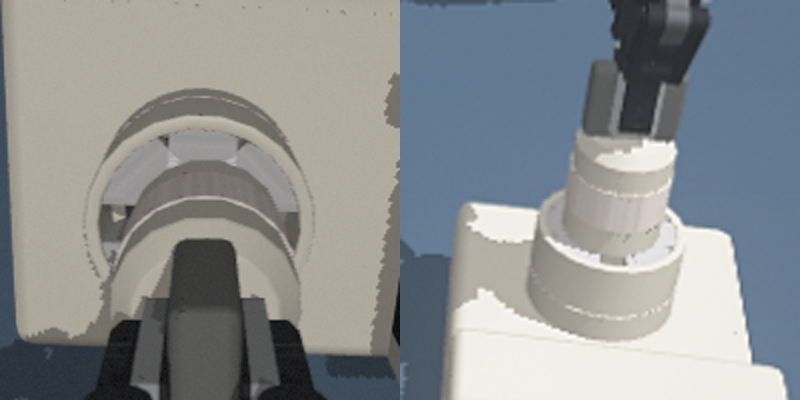

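Psi has turned 87° and the net force of about 16 N implies the plate is down about 13.5 mm. I'll push slightly further to feel the bottom and the turn stop.

```bash
python3 -m crank '[{"linear":[0,0,0.001],"yaw":2},{"linear":[0,0,0.001],"yaw":1},{"linear":[0,0,0],"yaw":0},{"linear":[0,0,0],"yaw":0},{"linear":[0,0,0],"yaw":0}]'
python3 -c "
from h import *
s=ctrl.read_state();q=s['eef_rot'];print(s['position'],s['force'],s['wrist_torque'],np.degrees(2*np.arctan2(q[1],q[0])))"
```

```text
t: 11.65
position: [0.5466, 0.1809, 0.1597]
eef_rot: [0.561, 0.828, 0.002, 0.002]
force: [-5.9, -3.2, 29.9]
finger_gap: 0.0131
finger_force: 64.2
[0.54658544 0.18088903 0.15965632] [-5.87423115 -3.15339927 29.86123246] [-0.72077299  1.86473218  0.41465034] 111.68825722855182
```

The force has jumped to about 30 N, so the plate is on its bottom stop, and the turn is 90°. I'm handing it in.

```bash
python3 -c "
from plant import ctrl
print(ctrl.job_done())"
```

```text
the job is handed in; nothing more can be done
None
```

I loaded the cartridge into the collar, pressed it down until the force jumped to about 30 N (the bottom stop), turned it about 90° clockwise, and handed in at about 12 s while still gripping it; the judge returned no verdict.

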